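Fit the camera adapter on the microscope's photo port and hold it home

ROBOT

A 6-joint arm with a two-finger parallel gripper is mounted at the origin on the work surface. World frame = base frame: x ahead of the robot, y to its left, z up, the work surface at z = 0. Lengths are in m, angles in degrees, forces in N, time in s.
With the tool pointing down it reaches from about 0.35 to 0.875 m from the base axis. Payload 4.2 kg.
Tool frame: the origin (TCP) lies between the finger pads, 19 mm behind the fingertips; this is the grasp point; z points along the fingers, y is the line along which they close (so a half turn about z gives the same grasp; the last joint's range is limited). The gripper opens to 87 mm and grips with 3 to 60 N. Pads are 19 mm wide; open, the fingers measure 117 mm over their backs; the gripper's body (75 mm by 190 mm) begins 51 mm behind the grasp point.
Start: joints at [-54.454, 22.042, 0.453, 0, -68.411, -14.817], TCP at [0.221, -0.585, 0.241] pointing down, gripper open.
Joint ranges: [-179.83, 179.83], [-69.29, 118.12], [-61.27, 80.66], [-181.25, 117.63], [-171.15, -9.14], [-177.46, 177.46]. Speed limits (degrees/s): [159.86, 159.86, 180, 180, 180, 180].

INTERFACE

Orientations are given as a 3x3 rotation matrix whose columns are the frame's x, y, z axes.
In Python, from station import sense, capture, finish_job, spot_in, tip_of gives the robot as it stands. The module is installed in compiled form; this text tells all that it offers.
- The arm moves only by the tool servo_tool, never from a script. Its arguments are lists of equal length, an entry for each row: "slide": the shift along the tool's x, y, z in m, a list of three; "spin": the turn about the tool's z in degrees; "grip": the closure, from 0 (fully open) to 1 (shut). A call has exactly 5 rows; each row is the pose to reach, as a shift and turn from the pose commanded when the call began, along the tool's axes at that moment; what a row does not reach only later rows make up. A row lasts 1/12 s, in which the tool goes at most 41.7 mm and 7.16 degrees, less where a joint would pass 70% of its speed; a pose out of reach is approached as far as the arm can. A call with a gripper value outside its range is refused whole. The fingers move at their own pace and stop on an object; the grip force is fixed at half the most. Time passes only in rows, so rows that repeat a pose let the fingers close, or fill a call up. It gives the time, the measured TCP pose, the force, the opening and the grip force at its end, in the units of the state.
- sense(): the state, without advancing time (a new reading comes with each control period).
- capture(name): name is "scene" or "top"; returns a dict with "pixels" (384x512x3 uint8, blue, green, red), "depth" (384x512 float32, m along the optical axis (not along the pixel's ray), 0 where there is no reading), "fx", "fy", "cx", "cy" (pixels), "R" (3x3) and "t" (3): a world point X has camera coordinates R X + t. Camera axes: x right, y down, z forward; pixel columns grow to the right and rows downward; lengths in m; the calibration is good to about 2 mm. A picture is of the moment at which its call begins.
- finish_job(): hands the job in; it is judged then, once.
Trained networks look in the newest picture that a camera, given by its name, has taken for a name from the list of things; names that differ only in an ending like _2 or _b are one class to them, and where a whole thing is asked for, a point or a joint stands for the part that bears it (a point fixed in the world has none). Each returns a list of dicts, best first, with "conf" (0 to 1); they miss things now and then, are a little off and sometimes report something else, mostly with a low value. They report only what shows in the picture. A call takes as long as a camera call.
- spot_in(thing, camera): "point" ([x, y, z] in m, in world coordinates, good to about 4 mm: the middle of the surface that is visible of it).
- tip_of(thing, camera): "point" ([x, y, z] in m, in world coordinates, good to about 4 mm: a listed point, or the origin of a listed thing).
The state is a dict: "time_s": time; "joints": joint angles; "joint_velocities": joint speeds; "effort": joint torques, N m; "tcp_pos": TCP position; "ee_rot": TCP orientation; "wrist_force": force on the tool from outside, world axes, zero at the start; "moment": the same for the moment, N m; "gripper_width": opening from 0.0 (shut) to 1.0 (fully open); "gripper_force": force on a finger pad.
Only numpy, scipy, OpenCV 4.12 (cv2) and the standard library are available. Lean on these libraries where they do the work, as an engineer would, in place of code of your own. Each camera call takes 0.05 s, during which the arm holds its last target. There are 200 camera calls.

TASK

Take the red dust cap off the photo port of the microscope head and stand it on the bench, open side down, midway between the brown oil bottle and the blue lens-cleaner bottle. Then pick up the camera adapter by its knurled collar, put it over the port and turn it until its hidden keyway drops over the locating pin. Finish with the collar still in the gripper, holding the adapter pushed fully home against the spring ring so that I can tighten the clamp screw, and leave everything else on the bench where it is.

Things in the scene. Friction and masses are not known exactly. Their poses are not given: they have to be found in the camera images.
- head: Microscope head, fixed to the bench in a steel service ring. Grey and black housing 150 x 100 mm, 100 mm high; two black eyepieces slope up from its front to 155 mm high, ending 205 mm from the origin. Origin: on the bench under the axis of the upright photo port. -x points to the eyepieces (front), +x to the rear, z up. Place and yaw vary.
- port_seat (a point): Centre of the port's shoulder, on the port axis, 112 mm above the bench; axes as the head's. The shoulder, 52 mm diameter, stands 8 mm above a 68 mm base plate. The photo tube, 38 mm outside diameter, rises to 28 mm above this point, its last 4 mm tapered. A brass clamp screw sticks out at +y, 41 mm from the axis, below the shoulder's top.
- pin_level (a point): Point on the port axis at the locating pin's height, 11 mm above port_seat; axes as the head's. The brass pin, 4 mm diameter, sticks out 6.6 mm from the tube's side. It is adjustable and locked anywhere up to 0.6 rad (35 deg) either side of the head's +x; where is not read out. An adapter that is not keyed stops on it, its underside 13 mm above port_seat.
- spring_ring (a joint): Height of the brass spring ring (50 mm diameter) round the tube on the shoulder, m: 0 free, its top then 4 mm above port_seat; -0.004 pressed level with the shoulder, where the adapter is home. It pushes up with 4.5 N at 0, rising 1.5 N per mm to 10.5 N. A keyed adapter that is not pushed rests on top of it, 4 mm short of home.
- adapter: Camera adapter, 0.2 to 0.35 kg, standing on the bench. Bright collar of 58 mm diameter from 0 to 34 mm, black cone and 39 mm neck to 47 mm, 25 mm camera thread to 53 mm. Origin: centre of the underside, z up along its axis, +x to the white index mark on the cone. The bore, 41 mm diameter, 30 mm deep, opens below and fits over the photo tube.
- adapter_grip (a point): Point on the adapter's axis 24 mm above its underside, a good height for the TCP, tool down; axes as the adapter's. The collar is knurled and round: grip it at any angle. The keyway, out of sight in the bore, lies at +x below the white mark: 10 mm wide, 20 mm deep from the underside, 7 mm into the wall; it admits the pin within about 0.1 rad either way.
- dust_cap: Red plastic dust cap, 45 mm diameter, 17 mm high, 3 mm top, 25 g, open below, lying loose over the photo tube: it lifts straight off. Origin: centre of its open rim, z up; at the start 126 mm above the bench on the port axis.
- oil_bottle: Small brown immersion oil bottle, 28 mm diameter, 60 mm high, black cap. Origin: centre of its underside; its +x points to the lens-cleaner bottle within 4 deg.
- cleaner_bottle: Blue lens-cleaner bottle, 32 mm diameter, 75 mm high, white cap. Origin: centre of its underside. Its centre stands 150 to 170 mm from the oil bottle's.
- flask: Clear culture flask with red cap lying flat, about 108 x 46 x 26 mm; bystander. Origin: underside.
- objective_can: Frosted white objective can, 36 mm diameter, 60 mm high; bystander. Origin: centre of its underside.
- slide_box: Blue slide box, 87 x 102 x 33 mm; bystander. Origin: centre of its underside.
- spare_eyepiece: Spare black eyepiece standing on its eye end, 39 mm diameter, 52 mm high; bystander. Origin: centre of its underside.
- screwdriver: Screwdriver with yellow handle, 150 mm long, lying down; bystander. Origin: middle of its underside.

How it is judged:
By the outcome, as a careful person would: the job done as asked, in the order asked, and still so for the second after the job is handed in, while the arm keeps its last pose, push and grip.
It also fails if it takes over 67 s, if anything falls off the work surface, if the arm or the gripper's body presses on something with over 40 N, if the wrist force passes 120 N, or if a joint passes its speed limit or range.

## Working session

There is one attempt and no reset: what is moved stays moved. The work goes in short steps, Python scripts to look and compute and a tool call to move; the robot and the scene stay as the last step left them, time stands still between calls to the robot, and variables do not carry over. Pictures are saved under pics/ and viewed, at most 10 in all, crops included, and the job is handed in when it is done.

Besides the shell and the picture viewer there is one more tool, called as name([rows], argument=value, ...), one row to a line, values as JSON. servo_tool: Moves the arm, as the interface text tells. Its arguments: {"type":"object","properties":{"slide":{"type":"array"},"spin":{"type":"array"},"grip":{"type":"array"}},"required":["slide","spin","grip"]}

```bash
mkdir -p pics; cat > h.py <<'E'
import numpy as np, cv2
from station import *
def cloud(c):
    d=c["depth"];v,u=np.mgrid[:384,:512]
    P=np.stack([(u-c["cx"])/c["fx"]*d,(v-c["cy"])/c["fy"]*d,d],-1)
    return (P-c["t"])@c["R"]
def circ(P):
    A=np.c_[2*P[:,:2],np.ones(len(P))];s=np.linalg.lstsq(A,(P[:,:2]**2).sum(1),rcond=None)[0]
    return s[:2],np.sqrt(s[2]+s[0]**2+s[1]**2)
E
python3 - <<'E'
from h import *
for n in("scene","top"):
    c=capture(n);cv2.imwrite(f"pics/{n}0.png",c["pixels"]);np.savez(n+"0.npz",**c)
    print(n,(-c["R"].T@c["t"]).round(3),c["fx"])
    for t in ["head","port_seat","adapter","adapter_grip","dust_cap","oil_bottle","cleaner_bottle","flask","objective_can","slide_box","spare_eyepiece","screwdriver"]:
        print(t,[(round(r["conf"],2),np.round(r["point"],3).tolist()) for r in tip_of(t,n)[:2]],[(round(r["conf"],2),np.round(r["point"],3).tolist()) for r in spot_in(t,n)[:1]])
s=sense();print(s["time_s"],s["ee_rot"],s["tcp_pos"],s["wrist_force"])
E
```

```text
scene [1.152 0.371 0.82 ] 379.37719872283185
head [(0.72, [0.587, -0.048, -0.002])] [(0.67, [0.538, -0.04, 0.102])]
port_seat [(0.61, [0.589, -0.049, 0.111])] [(0.76, [0.542, -0.04, 0.101])]
adapter [(0.61, [0.491, -0.31, 0.003])] [(0.88, [0.501, -0.299, 0.04])]
adapter_grip [(0.76, [0.497, -0.309, 0.024])] [(0.6, [0.506, -0.297, 0.037])]
dust_cap [(0.65, [0.593, -0.049, 0.124]), (0.44, [0.731, 0.265, 0.001])] [(0.74, [0.599, -0.044, 0.142])]
oil_bottle [(0.6, [0.471, 0.31, -0.001])] [(0.65, [0.478, 0.314, 0.033])]
cleaner_bottle [(0.52, [0.62, 0.326, 0.001])] [(0.65, [0.626, 0.328, 0.049])]
flask [(0.75, [0.688, -0.386, -0.002]), (0.33, [0.494, -0.31, 0.024])] [(0.85, [0.696, -0.375, 0.024])]
objective_can [(0.78, [0.739, -0.188, -0.001])] [(0.68, [0.748, -0.177, 0.044])]
slide_box [(0.6, [0.73, 0.267, -0.003])] [(0.78, [0.739, 0.271, 0.032])]
spare_eyepiece [(0.59, [0.331, -0.206, 0.0])] [(0.69, [0.344, -0.201, 0.033])]
screwdriver [(0.79, [0.779, 0.032, -0.002]), (0.16, [0.739, -0.188, -0.0])] [(0.65, [0.81, 0.023, 0.019])]
top [0.34  0.014 1.203] 454.64513468689694
head [(0.7, [0
[... 447 characters left out ...]
3, [0.619, 0.322, -0.002])] [(0.66, [0.612, 0.317, 0.048])]
flask [(0.63, [0.684, -0.385, 0.0])] [(0.79, [0.681, -0.383, 0.027])]
objective_can [] [(0.45, [0.727, -0.181, 0.06])]
slide_box [(0.78, [0.726, 0.269, 0.004])] [(0.62, [0.722, 0.268, 0.035])]
spare_eyepiece [(0.74, [0.331, -0.21, 0.001]), (0.23, [0.466, 0.312, -0.002])] [(0.62, [0.329, -0.204, 0.032])]
screwdriver [(0.7, [0.783, 0.032, 0.0]), (0.67, [0.589, -0.052, 0.124])] [(0.76, [0.801, 0.018, 0.025])]
2.5 [[-9.35257307e-01 -3.53968599e-01  1.52214949e-05]
 [-3.53968599e-01  9.35257307e-01  1.59817143e-05]
 [-1.98930394e-05  9.55908390e-06 -1.00000000e+00]] [ 0.22125023 -0.58449298  0.2412476 ] [0.26469586 0.49030982 0.02685124]
```

View pics/scene0.png

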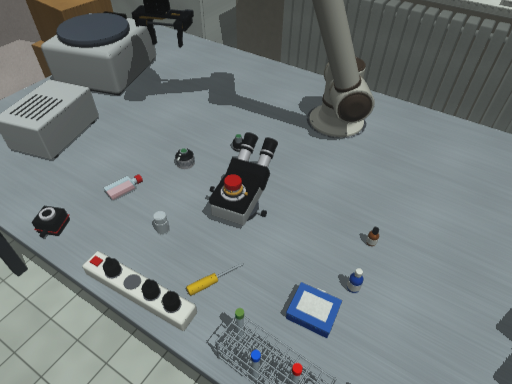

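View pics/top0.png

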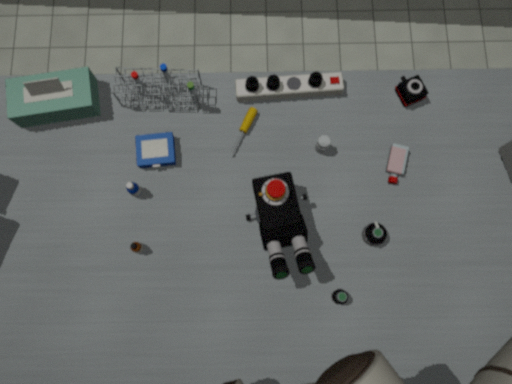

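Scene view: cap at (232,182), adapter at (184,157), brown and blue bottles at (373,236) and (356,280). Top view: cap (276,189), adapter (376,232) with white mark near (377,225), and the head's eyepieces towards the bottom.

```bash
python3 - <<'E'
from h import *
for n in("scene","top"):
    c=dict(np.load(n+"0.npz"));P=cloud(c);I=c["pixels"].astype(int);b,g,r=I[...,0],I[...,1],I[...,2]
    X,Y,Z=P[...,0],P[...,1],P[...,2]
    near=lambda x,y,R:np.hypot(X-x,Y-y)<R
    m=near(.592,-.049,.05)&(r>1.8*g)&(r>90)&(Z>.136);q=P[m];print(n,"cap",q.mean(0).round(4),m.sum(),(q.min(0)+q.max(0))[:2]/2,np.ptp(q,0)[:2])
    # head top plane yaw
    m=near(.55,-.05,.12)&(Z>.09)&(Z<.106)&(r<60);q=P[m][:,:2].astype(np.float32);rc=cv2.minAreaRect(q);print("head",rc)
    m=near(.491,-.310,.04)&(Z>.02);q=P[m];print("adapt",[ (lo,q[(q[:,2]>lo)][:,:].mean(0).round(4).tolist()) for lo in(.02,.03,.04,.049)],(q.min(0)+q.max(0))/2,np.ptp(q,0))
    vs,us=np.nonzero(m)
    w=m&(np.minimum(np.minimum(r,g),b)>130);print("white",[(u,v,I[v,u].tolist(),P[v,u].round(4).tolist()) for v,u in zip(*np.nonzero(w))][:14])
    for nm,x,y,zc in(("oil",.468,.31,.05),("clean",.62,.324,.06)):
        m=near(x,y,.035)&(Z>.012);q=P[m];t=q[q[:,2]>zc];print(nm,q.mean(0).round(4),t.mean(0).round(4),len(t),q[:,2].max())
    cv2.imwrite(f"pics/{n}_z.png",cv2.resize(c["pixels"][(slice(110,240) if n=="scene" else slice(165,295)),(slice(160,290) if n=="scene" else slice(240,400))],None,fx=4.5,fy=4.5,interpolation=cv2.INTER_CUBIC))
E
```

```text
scene cap [ 0.5921 -0.0461  0.1426] 185 [ 0.59103907 -0.04733891] [0.04358752 0.04283565]
head ((0.5559877753257751, -0.05208253860473633), (0.16465522348880768, 0.11188297718763351), 12.221795082092285)
adapt [(0.02, [0.4998, -0.3007, 0.0391]), (0.03, [0.4979, -0.302, 0.0422]), (0.04, [0.4953, -0.3046, 0.0483]), (0.049, [0.4914, -0.3085, 0.0523])] [ 0.49266958 -0.30772441  0.03793191] [0.05844428 0.05916214 0.03558367]
white [(np.int64(179), np.int64(154), [140, 144, 136], [0.5094, -0.3119, 0.0487]), (np.int64(180), np.int64(154), [171, 175, 167], [0.5061, -0.311, 0.0468]), (np.int64(179), np.int64(157), [164, 170, 160], [0.5126, -0.3108, 0.0392]), (np.int64(178), np.int64(158), [181, 186, 176], [0.5162, -0.3121, 0.0371]), (np.int64(179), np.int64(158), [155, 159, 151], [0.5137, -0.3104, 0.0361]), (np.int64(177), np.int64(159), [137, 141, 133], [0.5201, -0.3132, 0.0352]), (np.int64(178), np.int64(159), [186, 191, 181], [0.5171, -0.3119, 0.0337])]
oil [0.4731 0.3112 0.0375] [0.4686 0.311  0.0572] 33 0.061857226600131966
clean [0.6278 0.3234 0.0463] [0.6224 0.323  0.0722] 61 0.0776980
[... 337 characters left out ...]
09, -0.3085, 0.0526])] [ 0.49122611 -0.30877016  0.03898439] [0.05986622 0.05940458 0.03759113]
white [(np.int64(376), np.int64(222), [132, 136, 135], [0.5205, -0.312, 0.0342]), (np.int64(376), np.int64(223), [136, 141, 139], [0.5175, -0.3111, 0.0368]), (np.int64(376), np.int64(224), [136, 143, 142], [0.515, -0.3111, 0.0361]), (np.int64(376), np.int64(225), [132, 139, 135], [0.5118, -0.31, 0.0395]), (np.int64(377), np.int64(225), [135, 141, 139], [0.5118, -0.3126, 0.0393]), (np.int64(377), np.int64(226), [137, 142, 140], [0.5075, -0.309, 0.0516])]
oil [0.463  0.3065 0.0416] [0.4648 0.3101 0.0596] 33 0.06559513131502383
clean [0.6139 0.3182 0.0491] [0.6171 0.3217 0.0731] 43 0.0785832631772762
```

View pics/top_z.png

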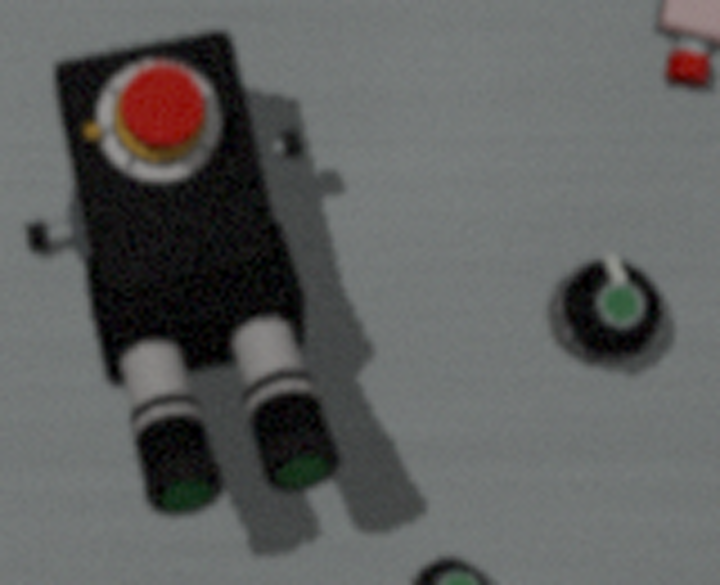

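View pics/scene_z.png

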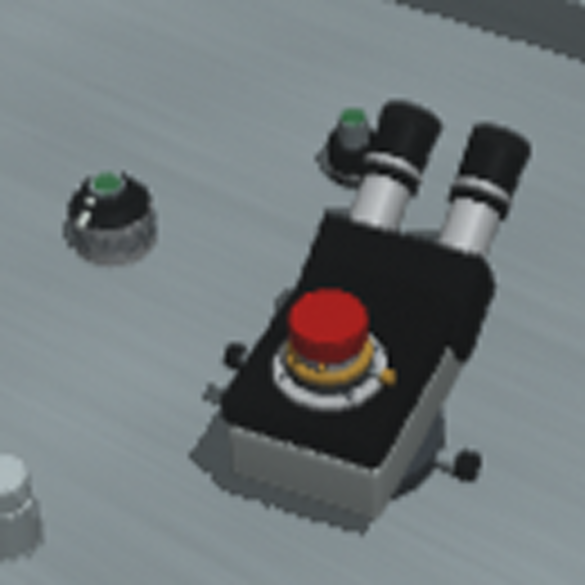

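Yaw of the head is about +12° and of the adapter mark about −6°. The cap is at about (0.5905, −0.0475), the adapter at (0.4915, −0.3085), and the midpoint between the bottles at (0.543, 0.3165). Moving to the cap.

servo_tool([
  [-0.033, 0.023, 0],
  [-0.066, 0.046, 0],
  [-0.099, 0.069, 0],
  [-0.132, 0.092, 0],
  [-0.165, 0.115, 0],
], spin=[0, 0, 0, 0, 0], grip=[0, 0, 0, 0, 0])

```text
time_s: 2.92
tcp_pos: [0.3355, -0.417, 0.2414]
ee_rot: [[-0.935, -0.353, 0.0], [-0.353, 0.935, -0.0], [-0.0, -0.0, -1.0]]
wrist_force: [0.8, 0.9, 0.4]
gripper_width: 1.001
gripper_force: 0.0
```

servo_tool([
  [-0.033, 0.023, 0],
  [-0.066, 0.046, 0],
  [-0.099, 0.069, 0],
  [-0.132, 0.092, 0],
  [-0.165, 0.115, 0],
], spin=[0, 0, 0, 0, 0], grip=[0, 0, 0, 0, 0])

```text
time_s: 3.33
tcp_pos: [0.4493, -0.2508, 0.2417]
ee_rot: [[-0.935, -0.354, 0.001], [-0.354, 0.935, -0.0], [-0.001, -0.001, -1.0]]
wrist_force: [1.1, -1.2, 0.7]
gripper_width: 1.001
gripper_force: 0.0
```

servo_tool([
  [-0.033, 0.023, 0],
  [-0.066, 0.046, 0],
  [-0.099, 0.069, 0],
  [-0.132, 0.092, 0],
  [-0.165, 0.115, 0],
], spin=[0, 0, 0, 0, 0], grip=[0, 0, 0, 0, 0])

```text
time_s: 3.75
tcp_pos: [0.5629, -0.0847, 0.2416]
ee_rot: [[-0.935, -0.354, 0.001], [-0.354, 0.935, -0.0], [-0.001, -0.0, -1.0]]
wrist_force: [0.6, -0.5, -0.2]
gripper_width: 1.0
gripper_force: 0.0
```

servo_tool([
  [-0.02, 0.013, 0.01],
  [-0.039, 0.025, 0.02],
  [-0.039, 0.025, 0.04],
  [-0.039, 0.025, 0.04],
  [-0.039, 0.025, 0.04],
], spin=[4, 8.7, 8.7, 8.7, 8.7], grip=[0, 0, 0, 0, 0])

```text
time_s: 4.17
tcp_pos: [0.589, -0.0495, 0.2003]
ee_rot: [[-0.978, -0.209, -0.003], [-0.209, 0.978, -0.001], [0.003, -0.0, -1.0]]
wrist_force: [0.3, -1.1, 0.4]
gripper_width: 0.999
gripper_force: 0.0
```

```bash
python3 - <<'E'
from h import *
s=sense();print(s["tcp_pos"],s["joints"],s["wrist_force"])
c=capture("scene");P=cloud(c);cv2.imwrite("pics/s1.png",cv2.resize(c["pixels"][110:240,160:300],None,fx=4.5,fy=4.5,interpolation=cv2.INTER_CUBIC))
E
```

```text
[ 0.5890429  -0.04949296  0.20033262] [ 1.08862534e+01  2.06510758e+01 -7.82897954e+00  1.10449131e-02
 -6.16993710e+01 -8.88216225e+01] [ 0.26308093 -1.1307785   0.3536673 ]
```

View pics/s1.png

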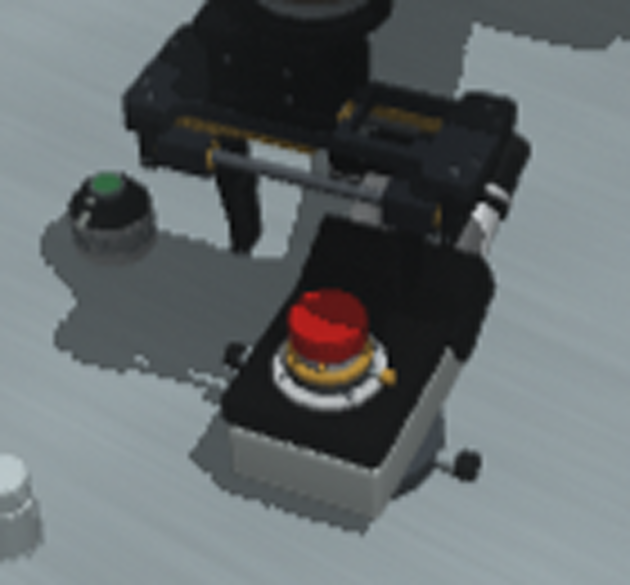

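The fingers straddle the cap, which shows at about (328,325) in the crop. Going down, gripping and lifting.

servo_tool([
  [-0.001, 0.001, 0.025],
  [-0.001, 0.001, 0.053],
  [-0.001, 0.001, 0.053],
  [-0.001, 0.001, 0.053],
  [-0.001, 0.001, 0.053],
], spin=[0, 0, 0, 0, 0], grip=[0, 0, 0, 0.4, 0.4])

```text
time_s: 4.63
tcp_pos: [0.5917, -0.0488, 0.1506]
ee_rot: [[-0.978, -0.208, 0.003], [-0.208, 0.978, -0.0], [-0.003, -0.001, -1.0]]
wrist_force: [-0.2, -0.5, 0.1]
gripper_width: 0.918
gripper_force: 0.0
```

servo_tool([
  [0, 0, 0],
  [0, 0, 0],
  [0, 0, 0],
  [0, 0, 0],
  [0, 0, 0],
], spin=[0, 0, 0, 0, 0], grip=[0.6, 0.6, 0.6, 0.6, 0.6])

```text
time_s: 5.05
tcp_pos: [0.5906, -0.0482, 0.1487]
ee_rot: [[-0.978, -0.209, 0.001], [-0.209, 0.978, 0.0], [-0.001, -0.0, -1.0]]
wrist_force: [-0.1, 0.9, -0.9]
gripper_width: 0.552
gripper_force: 0.0
```

servo_tool([
  [0, 0, 0.001],
  [0, 0, 0.001],
  [0, 0, 0.001],
  [0, 0, 0.001],
  [0, 0, 0.001],
], spin=[0, 0, 0, 0, 0], grip=[0.6, 0.6, 0.6, 0.6, 0.6])

```text
time_s: 5.47
tcp_pos: [0.5907, -0.0483, 0.1481]
ee_rot: [[-0.978, -0.209, 0.001], [-0.209, 0.978, -0.0], [-0.001, -0.0, -1.0]]
wrist_force: [-1.5, -0.1, 5.4]
gripper_width: 0.497
gripper_force: 30.0
```

servo_tool([
  [0, 0, -0.01],
  [0, 0, -0.03],
  [0, 0, -0.05],
  [0, 0, -0.07],
  [0, 0, -0.09],
], spin=[0, 0, 0, 0, 0], grip=[0.6, 0.6, 0.6, 0.6, 0.6])

```text
time_s: 5.88
tcp_pos: [0.5902, -0.0482, 0.2381]
ee_rot: [[-0.978, -0.208, -0.001], [-0.208, 0.978, 0.0], [0.001, 0.0, -1.0]]
wrist_force: [-0.0, -0.1, 0.4]
gripper_width: 0.498
gripper_force: 30.0
```

```bash
python3 - <<'E'
from h import *
s=sense();print(s["tcp_pos"],s["gripper_width"],s["wrist_force"])
c=capture("scene");np.savez("s2.npz",**c);cv2.imwrite("pics/s2.png",cv2.resize(c["pixels"][140:220,190:290],None,fx=7,fy=7,interpolation=cv2.INTER_CUBIC))
E
```

```text
[ 0.59017301 -0.04821871  0.23814115] 0.4975270676385259 [-0.00927073 -0.1455633   0.36940754]
```

View pics/s2.png

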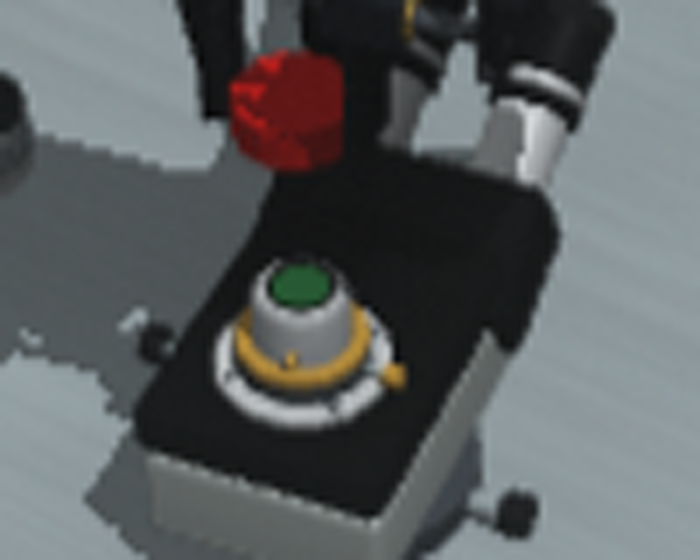

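The cap is in the gripper. The bare port shows the pin as a bright spot at crop (290,362), full image about (231.1,191.3). I'll cast a ray to find its angle, using the port ring as reference.

```bash
python3 - <<'E'
from h import *
c=dict(np.load("s2.npz"))
def ray(u,v,z):
    d=c["R"].T@np.array([(u-c["cx"])/c["fx"],(v-c["cy"])/c["fy"],1]);o=-c["R"].T@c["t"];return (o+d*(z-o[2])/d[2])[:2]
f=lambda x,y,z:ray(190+(x+.5)/7-.5,140+(y+.5)/7-.5,z)
pin=f(290,360,.123);gr=f(301,286,.139);scr=f(397,377,.108)
# shoulder/baseplate white ring ellipse: left 213, right 397, bottom 428 -> z .112-ish
print("pin",pin,"glass",gr,"screw",scr)
for a in(gr,np.array([.5905,-.048]),np.array([.5902,-.0465])):
    d=pin-a;e=scr-a;print(np.hypot(*d),np.degrees(np.arctan2(d[1],d[0])),"screw",np.hypot(*e),np.degrees(np.arctan2(e[1],e[0])))
I=c["pixels"].astype(int);P=cloud(c);print(I[188:195,226:237,2]-I[188:195,226:237,0])
m=(I[...,1]>1.3*I[...,2])&(np.hypot(P[...,0]-.59,P[...,1]+.048)<.03);v,u=np.nonzero(m);print(u.mean(),v.mean(),ray(u.mean(),v.mean(),.139),ray(u.mean(),v.mean(),.136),P[m].mean(0))
s=sense()
p=np.array([.543,.3165,.03])-s["tcp_pos"];print("to place, tool axes",s["ee_rot"].T@p)
E
```

```text
pin [ 0.60989421 -0.03968604] glass [ 0.58907315 -0.04878189] screw [ 0.58359953 -0.01021918]
0.022721152632033982 23.598514226559644 screw 0.038949231051356344 98.0786450666532
0.021101121031072662 23.20398171226288 screw 0.038405812563726084 100.35068264436879
0.02083967232498941 19.085016348600774 screw 0.03687632998283222 100.3108928483217
[[  8  -4  -4  -4  -5  -4  -5  -5  -4  -5  -5]
 [ 42  -3  -4  -4  -5  -5  -5  -5  -5  -4  -5]
 [ 98  39  -3  -5   3  60  29  -5  -5  -5  -5]
 [117 102  62  17  15 112  32  -5  -4  -4   1]
 [ 96 118 111  94  38  84  62  42  44  66  87]
 [ 46  85  98 109 105 106 107 103 103 111 116]
 [  7  30  54  64  81  90  91  91  90  83  80]]
232.30434782608697 180.5 [ 0.58966688 -0.04920376] [ 0.58718982 -0.05105241] [ 0.59128737 -0.04799468  0.14098672]
to place, tool axes [-0.02634804  0.36768986  0.21251456]
```

The pin sits at about 23° world, so the adapter will need roughly +29°. Carrying the cap to the midpoint.

servo_tool([
  [-0.003, 0.04, 0],
  [-0.006, 0.08, 0],
  [-0.009, 0.12, 0],
  [-0.012, 0.16, 0],
  [-0.015, 0.2, 0],
], spin=[0, 0, 0, 0, 0], grip=[0.6, 0.6, 0.6, 0.6, 0.6])

```text
time_s: 6.35
tcp_pos: [0.5627, 0.1521, 0.2372]
ee_rot: [[-0.978, -0.208, -0.0], [-0.208, 0.978, 0.0], [0.0, 0.0, -1.0]]
wrist_force: [0.4, 0.1, -0.8]
gripper_width: 0.5
gripper_force: 30.0
```

servo_tool([
  [-0.013, 0.04, 0.0],
  [-0.012, 0.08, 0.01],
  [-0.011, 0.12, 0.03],
  [-0.011, 0.155, 0.05],
  [-0.011, 0.168, 0.08],
], spin=[0, 0, 0, 4, 7.5], grip=[0.6, 0.6, 0.6, 0.6, 0.6])

```text
time_s: 6.77
tcp_pos: [0.5393, 0.3222, 0.1585]
ee_rot: [[-0.997, -0.08, 0.005], [-0.08, 0.997, 0.004], [-0.005, 0.004, -1.0]]
wrist_force: [1.3, -0.1, 0.0]
gripper_width: 0.499
gripper_force: 30.0
```

```bash
python3 - <<'E'
from h import *
s=sense();print(s["time_s"],s["joints"]);print(s["tcp_pos"],s["ee_rot"].T@(np.array([.543,.3165,.0225])-s["tcp_pos"]),s["ee_rot"].round(4),s["wrist_force"])
c=capture("scene");P=cloud(c);I=c["pixels"].astype(int);m=(I[...,2]>1.8*I[...,1])&(I[...,2]>80)&(np.hypot(P[...,0]-.54,P[...,1]-.316)<.05)&(P[...,2]>.05);q=P[m];print(m.sum(),q.min(0),q.max(0))
E
```

```text
6.7667 [ 4.55970634e+01  2.59507892e+01 -5.85564328e+00  2.18574539e-02
 -5.78213078e+01 -1.31034401e+02]
[0.53934394 0.32218705 0.15852696] [-0.00249528 -0.00650744  0.13601643] [[-0.9968 -0.0798  0.0048]
 [-0.0797  0.9968  0.0044]
 [-0.0051  0.004  -1.    ]] [ 1.31340463 -0.09353675  0.02161992]
226 [0.51862134 0.30129497 0.13393765] [0.56205738 0.34367985 0.15603175]
```

servo_tool([
  [0, 0, 0.03],
  [0, 0, 0.06],
  [0, 0, 0.09],
  [0, 0, 0.115],
  [0, 0, 0.115],
], spin=[0, 0, 0, 0, 0], grip=[0.6, 0.6, 0.6, 0.6, 0.6])

```text
time_s: 7.23
tcp_pos: [0.5359, 0.3142, 0.0364]
ee_rot: [[-0.997, -0.078, -0.01], [-0.078, 0.997, -0.008], [0.01, -0.007, -1.0]]
wrist_force: [-0.1, -0.6, -0.9]
gripper_width: 0.496
gripper_force: 30.0
```

```bash
python3 - <<'E'
from h import *
c=capture("scene");P=cloud(c);I=c["pixels"].astype(int);m=(I[...,2]>1.8*I[...,1])&(I[...,2]>80)&(np.hypot(P[...,0]-.54,P[...,1]-.316)<.05)&(P[...,2]>.01);q=P[m];print(m.sum(),q.min(0),q.max(0))
s=sense();print(s["tcp_pos"],s["ee_rot"].T@(np.array([.543,.3165,.0225])-s["tcp_pos"]),s["wrist_force"])
E
```

```text
200 [0.51333593 0.29284324 0.0167984 ] [0.55801024 0.33455799 0.03541563]
[0.53768492 0.31541045 0.03950766] [-0.00547972  0.00074326  0.01697404] [ 0.28506784 -0.35350318  0.34795266]
```

servo_tool([
  [-0.004, 0.001, 0.004],
  [-0.004, 0.001, 0.008],
  [-0.004, 0.001, 0.011],
  [-0.004, 0.001, 0.011],
  [-0.004, 0.001, 0.011],
], spin=[0, 0, 0, 0, 0], grip=[0.6, 0.6, 0.6, 0.6, 0.6])

```text
time_s: 7.7
tcp_pos: [0.5434, 0.3186, 0.032]
ee_rot: [[-0.997, -0.079, 0.001], [-0.079, 0.997, 0.001], [-0.001, 0.001, -1.0]]
wrist_force: [-0.8, -0.4, 0.9]
gripper_width: 0.499
gripper_force: 30.0
```

```bash
python3 - <<'E'
from h import *
c=capture("scene");P=cloud(c);I=c["pixels"].astype(int);m=(I[...,2]>1.8*I[...,1])&(I[...,2]>80)&(np.hypot(P[...,0]-.54,P[...,1]-.316)<.05)&(P[...,2]>.005);q=P[m];print(m.sum(),q.min(0),q.max(0))
s=sense();print(s["tcp_pos"],s["ee_rot"].T@(np.array([.543,.3165,.0225])-s["tcp_pos"]),s["wrist_force"])
E
```

```text
207 [0.52195252 0.2982177  0.01259245] [0.56416687 0.33966288 0.03059421]
[0.5433872  0.31857798 0.03205029] [ 0.00055989 -0.00204852  0.0095481 ] [-0.47004986 -0.60971393 -0.39858293]
```

servo_tool([
  [0, -0.002, 0.003],
  [0, -0.002, 0.006],
  [0, -0.002, 0.008],
  [0, -0.002, 0.009],
  [0, -0.002, 0.009],
], spin=[0, 0, 0, 0, 0], grip=[0.6, 0.6, 0.6, 0.6, 0.6])

```text
time_s: 8.17
tcp_pos: [0.5431, 0.3161, 0.0223]
ee_rot: [[-0.997, -0.079, -0.001], [-0.079, 0.997, -0.001], [0.001, -0.001, -1.0]]
wrist_force: [-0.5, -0.6, 2.6]
gripper_width: 0.496
gripper_force: 30.0
```

servo_tool([
  [0, 0, 0],
  [0, 0, 0],
  [0, 0, 0],
  [0, 0, 0],
  [0, 0, 0],
], spin=[0, 0, 0, 0, 0], grip=[0.55, 0.45, 0.35, 0.25, 0.15])

```text
time_s: 8.58
tcp_pos: [0.5434, 0.3166, 0.0222]
ee_rot: [[-0.997, -0.079, 0.0], [-0.079, 0.997, 0.0], [-0.0, 0.0, -1.0]]
wrist_force: [-1.2, 0.1, -0.7]
gripper_width: 0.692
gripper_force: 0.0
```

servo_tool([
  [0, 0, 0],
  [0, 0, -0.02],
  [0, 0, -0.06],
  [0, 0, -0.1],
  [0, 0, -0.14],
], spin=[0, 0, 0, 0, 0], grip=[0, 0, 0, 0, 0])

```text
time_s: 9.0
tcp_pos: [0.543, 0.3161, 0.1635]
ee_rot: [[-0.997, -0.079, -0.001], [-0.079, 0.997, -0.001], [0.001, -0.001, -1.0]]
wrist_force: [0.8, 0.7, 0.0]
gripper_width: 0.986
gripper_force: 0.0
```

```bash
python3 - <<'E'
from h import *
s=sense();print(s["time_s"],s["tcp_pos"],s["gripper_width"],s["joints"])
c=capture("scene");P=cloud(c);I=c["pixels"].astype(int);m=(I[...,2]>1.8*I[...,1])&(I[...,2]>80)&(np.hypot(P[...,0]-.54,P[...,1]-.316)<.05)&(P[...,2]>.005);q=P[m];print(m.sum(),q.min(0),q.max(0),q[q[:,2]>.014].mean(0))
for x,y,zc in((.468,.31,.05),(.62,.324,.06)):
    m=(np.hypot(P[...,0]-x,P[...,1]-y)<.035)&(P[...,2]>zc);print(P[m].mean(0))
cv2.imwrite("pics/s3.png",cv2.resize(c["pixels"][190:310,300:420],None,fx=4,fy=4))
R=s["ee_rot"];print(R.T@(np.array([.4915,-.3085,.16])-s["tcp_pos"]),R.round(3))
E
```

```text
9.0 [0.54299348 0.31611327 0.16349636] 0.9864393041693693 [ 4.49435487e+01  2.58849063e+01 -5.16907782e+00  6.95290739e-03
 -5.90128769e+01 -1.30410549e+02]
236 [0.52222193 0.29466797 0.00586705] [0.56525547 0.33874659 0.02089334] [0.54460599 0.31711579 0.01691552]
[0.46965623 0.31069646 0.07144116]
[0.59959105 0.32159335 0.30264588]
[ 0.1007332  -0.61858029  0.004096  ] [[-0.997 -0.079 -0.001]
 [-0.079  0.997 -0.001]
 [ 0.001 -0.001 -1.   ]]
```

View pics/s3.png

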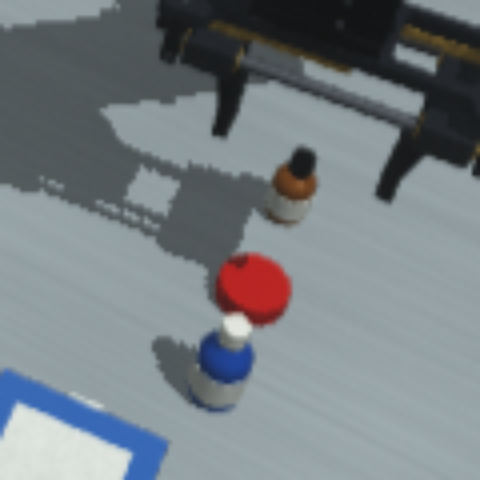

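The cap (centre of the crop) stands flat between the brown and blue bottles, at (0.5446, 0.317) against a camera midpoint of (0.5455, 0.317). Both bottles are untouched. Next, over to the adapter, passing high over the head.

servo_tool([
  [0.004, -0.025, -0.03],
  [0.008, -0.05, -0.06],
  [0.013, -0.08, -0.08],
  [0.02, -0.12, -0.08],
  [0.026, -0.16, -0.08],
], spin=[0, 0, 0, 0, 0], grip=[0, 0, 0, 0, 0])

```text
time_s: 9.47
tcp_pos: [0.5302, 0.1542, 0.244]
ee_rot: [[-0.997, -0.08, 0.004], [-0.08, 0.997, 0.002], [-0.004, 0.002, -1.0]]
wrist_force: [-0.8, -0.8, -0.1]
gripper_width: 0.999
gripper_force: 0.0
```

servo_tool([
  [0.007, -0.04, 0],
  [0.013, -0.08, 0],
  [0.02, -0.12, 0],
  [0.026, -0.16, 0],
  [0.033, -0.2, 0],
], spin=[0, 0, 0, 0, 0], grip=[0, 0, 0, 0, 0])

```text
time_s: 9.88
tcp_pos: [0.5124, -0.0489, 0.2424]
ee_rot: [[-0.997, -0.079, 0.001], [-0.079, 0.997, 0.0], [-0.001, 0.0, -1.0]]
wrist_force: [0.3, 0.2, -0.8]
gripper_width: 0.999
gripper_force: 0.0
```

servo_tool([
  [0.007, -0.04, 0],
  [0.013, -0.08, 0],
  [0.02, -0.12, 0],
  [0.026, -0.16, 0],
  [0.033, -0.2, 0],
], spin=[0, 0, 0, 0, 0], grip=[0, 0, 0, 0, 0])

```text
time_s: 10.3
tcp_pos: [0.4953, -0.251, 0.2423]
ee_rot: [[-0.997, -0.079, 0.001], [-0.079, 0.997, -0.0], [-0.001, -0.0, -1.0]]
wrist_force: [1.5, 0.3, 0.1]
gripper_width: 1.0
gripper_force: 0.0
```

servo_tool([
  [0.005, -0.03, 0.02],
  [0.009, -0.058, 0.04],
  [0.009, -0.058, 0.08],
  [0.009, -0.058, 0.12],
  [0.009, -0.058, 0.13],
], spin=[0, 0, 0, 0, 0], grip=[0, 0, 0, 0, 0])

```text
time_s: 10.72
tcp_pos: [0.487, -0.3066, 0.1058]
ee_rot: [[-0.997, -0.076, -0.011], [-0.076, 0.997, 0.005], [0.01, 0.006, -1.0]]
wrist_force: [-2.5, 0.9, -0.4]
gripper_width: 0.999
gripper_force: 0.0
```

```bash
python3 - <<'E'
from h import *
s=sense();print(s["time_s"],s["tcp_pos"],s["joints"]);R=s["ee_rot"];print(R.T@(np.array([.4915,-.3085,.024])-s["tcp_pos"]),R.round(3))
E
```

```text
10.7167 [ 0.48703613 -0.30662019  0.10578996] [-16.13470892  25.11058493 -16.16414766  -0.15796689 -49.39819797
 -69.42273782]
[-0.00514844 -0.00270831  0.08172647] [[-0.997 -0.076 -0.011]
 [-0.076  0.997  0.005]
 [ 0.01   0.006 -1.   ]]
```

servo_tool([
  [0, -0.001, 0.02],
  [0, -0.001, 0.05],
  [0, -0.001, 0.07],
  [0, -0.001, 0.07],
  [0, -0.001, 0.07],
], spin=[0, 0, 0, 0, 0], grip=[0, 0, 0, 0, 0])

```text
time_s: 11.13
tcp_pos: [0.4919, -0.3086, 0.0426]
ee_rot: [[-0.997, -0.08, -0.001], [-0.08, 0.997, -0.0], [0.001, -0.0, -1.0]]
wrist_force: [0.5, -0.1, 0.8]
gripper_width: 1.001
gripper_force: 0.0
```

```bash
python3 - <<'E'
from h import *
capture("scene")
s=sense();print(s["time_s"],s["tcp_pos"]);R=s["ee_rot"];print(R.T@(np.array([.4915,-.3085,.024])-s["tcp_pos"]),R.round(3))
E
```

```text
11.1833 [ 0.49279556 -0.30895079  0.04378221]
[0.00129152 0.00058185 0.01977905] [[-0.997 -0.08   0.002]
 [-0.08   0.997 -0.001]
 [-0.002 -0.001 -1.   ]]
```

servo_tool([
  [0.0005, 0, 0.01],
  [0.0005, 0, 0.019],
  [0.0005, 0, 0.019],
  [0.0005, 0, 0.019],
  [0.0005, 0, 0.019],
], spin=[0, 0, 0, 0, 0], grip=[0.1, 0.2, 0.25, 0.5, 0.5])

```text
time_s: 11.6
tcp_pos: [0.4912, -0.3088, 0.0235]
ee_rot: [[-0.997, -0.079, 0.0], [-0.079, 0.997, -0.0], [-0.0, -0.0, -1.0]]
wrist_force: [0.9, 0.2, 0.3]
gripper_width: 0.708
gripper_force: 0.0
```

servo_tool([
  [0, 0, 0],
  [0, 0, 0],
  [0, 0, 0],
  [0, 0, 0],
  [0, 0, 0],
], spin=[0, 0, 0, 0, 0], grip=[0.5, 0.5, 0.5, 0.5, 0.5])

```text
time_s: 12.02
tcp_pos: [0.4913, -0.3089, 0.0236]
ee_rot: [[-0.997, -0.079, 0.001], [-0.079, 0.997, -0.0], [-0.001, -0.0, -1.0]]
wrist_force: [-0.4, -0.8, 1.3]
gripper_width: 0.661
gripper_force: 30.0
```

servo_tool([
  [0, 0, -0.02],
  [0, 0, -0.06],
  [0, 0, -0.1],
  [0, 0, -0.14],
  [0, 0, -0.18],
], spin=[0, 0, 0, 0, 0], grip=[0.5, 0.5, 0.5, 0.5, 0.5])

```text
time_s: 12.43
tcp_pos: [0.4899, -0.308, 0.2041]
ee_rot: [[-0.997, -0.079, -0.002], [-0.079, 0.997, 0.002], [0.002, 0.002, -1.0]]
wrist_force: [0.9, 0.1, -2.0]
gripper_width: 0.665
gripper_force: 30.0
```

servo_tool([
  [-0.017, 0.036, 0],
  [-0.034, 0.072, 0],
  [-0.051, 0.108, 0],
  [-0.068, 0.144, 0],
  [-0.085, 0.18, 0],
], spin=[0, 0, 0, 0, 0], grip=[0.5, 0.5, 0.5, 0.5, 0.5])

```text
time_s: 12.85
tcp_pos: [0.5608, -0.1206, 0.2025]
ee_rot: [[-0.997, -0.078, -0.002], [-0.078, 0.997, 0.001], [0.002, 0.001, -1.0]]
wrist_force: [-0.3, 0.3, -2.6]
gripper_width: 0.658
gripper_force: 30.0
```

servo_tool([
  [-0.014, 0.03, 0],
  [-0.026, 0.055, 0],
  [-0.034, 0.072, 0],
  [-0.034, 0.072, 0],
  [-0.034, 0.072, 0],
], spin=[-6, -12, -18, -24, -29], grip=[0.5, 0.5, 0.5, 0.5, 0.5])

```text
time_s: 13.27
tcp_pos: [0.5891, -0.0463, 0.2019]
ee_rot: [[-0.83, -0.558, -0.003], [-0.558, 0.83, 0.0], [0.002, 0.002, -1.0]]
wrist_force: [-0.3, 1.0, -3.2]
gripper_width: 0.662
gripper_force: 30.0
```

```bash
python3 - <<'E'
from h import *
c=capture("scene");ct=capture("top");np.savez("s4.npz",**c);np.savez("t4.npz",**ct)
s=sense();print(s["time_s"],s["tcp_pos"],s["joints"],s["gripper_width"],s["wrist_force"]);R=s["ee_rot"];print(R.T@(np.array([.5905,-.048,.165])-s["tcp_pos"]),R.round(3))
cv2.imwrite("pics/s4.png",cv2.resize(c["pixels"][110:210,180:300],None,fx=6,fy=6,interpolation=cv2.INTER_CUBIC))
E
```

```text
13.3667 [ 0.58885804 -0.04741821  0.20203999] [ 1.10653597e+01  2.05300149e+01 -7.72610715e+00 -5.51994767e-02
 -6.18962480e+01 -6.74906936e+01] 0.6652313132023807 [-0.69850835 -0.85504413 -2.88669457]
[-0.00112588 -0.00145904  0.0370351 ] [[-0.833 -0.553 -0.003]
 [-0.553  0.833  0.   ]
 [ 0.002  0.002 -1.   ]]
```

View pics/s4.png

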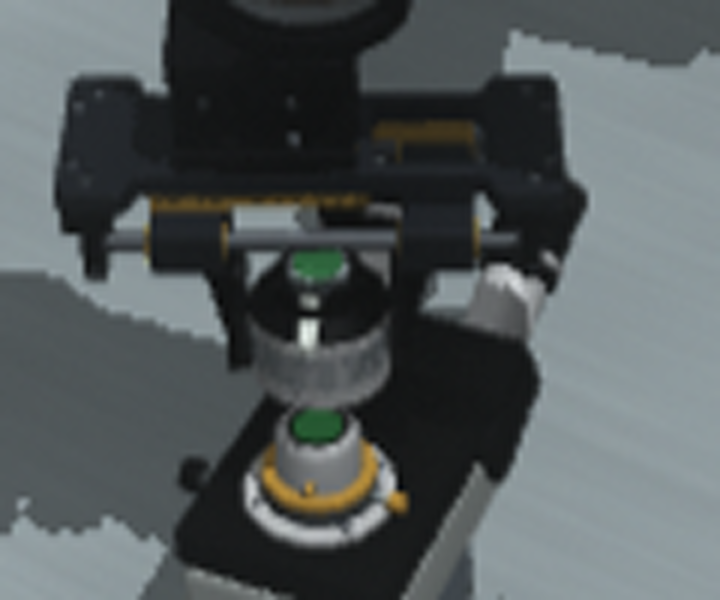

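The adapter is held above the port. The mark at crop (309,332) and the pin at (308,489) both lie slightly left of the axis (≈318), so they're already close; checking the numbers.

```bash
python3 - <<'E'
from h import *
c=dict(np.load("s4.npz"))
def ray(u,v,z):
    d=c["R"].T@np.array([(u-c["cx"])/c["fx"],(v-c["cy"])/c["fy"],1]);o=-c["R"].T@c["t"];return (o+d*(z-o[2])/d[2])[:2]
f=lambda x,y,z:ray(180+(x+.5)/6-.5,110+(y+.5)/6-.5,z)
def rep(n,p,a):d=p-a;print(n,p.round(4),a.round(4),np.hypot(*d).round(4),np.degrees(np.arctan2(d[1],d[0])).round(1))
g=f(318,265,.2314);t=f(318,426,.139)
rep("pin",f(308,488,.123),t);rep("pin",f(308,488,.123),np.array([.5905,-.048]))
tc=np.array([.589,-.0474])
for a in(g,tc): rep("mark low",f(308,345,.2125),a);rep("mark hi",f(310,300,.2255),a)
P=cloud(c);I=c["pixels"].astype(int)
for v in range(154,172):
    for u in range(226,238):
        if I[v,u].min()>150 and np.hypot(P[v,u,0]-.589,P[v,u,1]+.0475)<.035: print(u,v,I[v,u],P[v,u].round(4),np.degrees(np.arctan2(P[v,u,1]+.0475,P[v,u,0]-.589)).round(0))
E
```

```text
pin [ 0.6098 -0.04  ] [ 0.5895 -0.0484] 0.0219 22.5
pin [ 0.6098 -0.04  ] [ 0.5905 -0.048 ] 0.0208 22.5
mark low [ 0.6147 -0.033 ] [ 0.5904 -0.0445] 0.0269 25.3
mark hi [ 0.604 -0.039] [ 0.5904 -0.0445] 0.0147 21.9
mark low [ 0.6147 -0.033 ] [ 0.589  -0.0474] 0.0294 29.3
mark hi [ 0.604 -0.039] [ 0.589  -0.0474] 0.0172 29.3
230 164 [204 209 200] [ 0.6097 -0.039   0.2157] 22.0
231 164 [204 209 200] [ 0.6099 -0.0359  0.2173] 29.0
232 164 [195 201 191] [ 0.6096 -0.0332  0.2184] 35.0
230 165 [214 220 210] [ 0.612  -0.0374  0.215 ] 24.0
231 165 [213 218 209] [ 0.6118 -0.0346  0.2162] 30.0
232 165 [186 192 182] [ 0.61   -0.033   0.2157] 35.0
230 166 [214 219 210] [ 0.6146 -0.0356  0.2146] 25.0
231 166 [209 216 207] [ 0.6117 -0.0348  0.2129] 29.0
232 166 [164 169 161] [ 0.6105 -0.0327  0.213 ] 34.0
230 167 [174 179 170] [ 0.6168 -0.0341  0.2138] 26.0
231 167 [190 195 187] [ 0.615  -0.0325  0.2133] 30.0
```

servo_tool([
  [-0.001, -0.001, 0.01],
  [-0.001, -0.001, 0.02],
  [-0.001, -0.001, 0.032],
  [-0.001, -0.001, 0.032],
  [-0.001, -0.001, 0.032],
], spin=[1, 2, 2, 2, 2], grip=[0.5, 0.5, 0.5, 0.5, 0.5])

```text
time_s: 13.78
tcp_pos: [0.5901, -0.0488, 0.1696]
ee_rot: [[-0.853, -0.521, -0.004], [-0.521, 0.853, -0.0], [0.003, 0.001, -1.0]]
wrist_force: [-0.4, 0.2, -1.9]
gripper_width: 0.663
gripper_force: 30.0
```

```bash
python3 - <<'E'
from h import *
c=capture("scene")
s=sense();print(s["time_s"],s["tcp_pos"],s["wrist_force"]);R=s["ee_rot"];print(R.T@(np.array([.5905,-.048,.165])-s["tcp_pos"]),R.round(3))
E
```

```text
13.8333 [ 0.59084268 -0.04874504  0.1706559 ] [ 0.34702333  0.44455583 -2.09479105]
[-0.00010363  0.00081268  0.00565602] [[-0.853 -0.522 -0.001]
 [-0.522  0.853 -0.   ]
 [ 0.001  0.    -1.   ]]
```

servo_tool([
  [0, 0.0005, 0.003],
  [0, 0.0005, 0.006],
  [0, 0.0005, 0.009],
  [0, 0.0005, 0.012],
  [0, 0.0005, 0.015],
], spin=[0, 0, 0, 0, 0], grip=[0.5, 0.5, 0.5, 0.5, 0.5])

```text
time_s: 14.25
tcp_pos: [0.5908, -0.0479, 0.1561]
ee_rot: [[-0.852, -0.523, 0.0], [-0.523, 0.852, 0.0], [-0.0, -0.0, -1.0]]
wrist_force: [0.9, 0.3, -2.5]
gripper_width: 0.663
gripper_force: 30.0
```

Over the tube with no contact. Now slowly down past the pin level.

servo_tool([
  [0, 0, 0.002],
  [0, 0, 0.004],
  [0, 0, 0.006],
  [0, 0, 0.008],
  [0, 0, 0.01],
], spin=[0, 0, 0, 0, 0], grip=[0.5, 0.5, 0.5, 0.5, 0.5])

```text
time_s: 14.67
tcp_pos: [0.5909, -0.0479, 0.1461]
ee_rot: [[-0.852, -0.523, 0.0], [-0.523, 0.852, 0.0], [-0.0, -0.0, -1.0]]
wrist_force: [-0.6, 0.8, -2.2]
gripper_width: 0.661
gripper_force: 30.0
```

servo_tool([
  [0, 0, 0.0015],
  [0, 0, 0.003],
  [0, 0, 0.0045],
  [0, 0, 0.006],
  [0, 0, 0.0075],
], spin=[0, 0, 0, 0, 0], grip=[0.5, 0.5, 0.5, 0.5, 0.5])

```text
time_s: 15.08
tcp_pos: [0.5909, -0.048, 0.139]
ee_rot: [[-0.852, -0.523, 0.0], [-0.523, 0.852, -0.0], [-0.0, -0.0, -1.0]]
wrist_force: [-1.8, 1.1, 2.7]
gripper_width: 0.662
gripper_force: 30.0
```

Keyed and on the spring ring. Pressing home.

servo_tool([
  [0, 0, 0.001],
  [0, 0, 0.002],
  [0, 0, 0.003],
  [0, 0, 0.004],
  [0, 0, 0.004],
], spin=[0, 0, 0, 0, 0], grip=[0.5, 0.5, 0.5, 0.5, 0.5])

```text
time_s: 15.5
tcp_pos: [0.5909, -0.048, 0.1359]
ee_rot: [[-0.852, -0.523, 0.001], [-0.523, 0.852, -0.0], [-0.0, -0.001, -1.0]]
wrist_force: [-3.7, 1.8, 7.6]
gripper_width: 0.663
gripper_force: 30.0
```

servo_tool([
  [0, 0, 0.0005],
  [0, 0, 0.001],
  [0, 0, 0.001],
  [0, 0, 0.001],
  [0, 0, 0.001],
], spin=[0, 0, 0, 0, 0], grip=[0.5, 0.5, 0.5, 0.5, 0.5])

```text
time_s: 15.92
tcp_pos: [0.5909, -0.0479, 0.1356]
ee_rot: [[-0.852, -0.523, 0.001], [-0.523, 0.852, -0.0], [-0.001, -0.001, -1.0]]
wrist_force: [-4.2, 1.1, 9.3]
gripper_width: 0.666
gripper_force: 30.0
```

servo_tool([
  [0, 0, 0.0005],
  [0, 0, 0.001],
  [0, 0, 0.001],
  [0, 0, 0.001],
  [0, 0, 0.001],
], spin=[0, 0, 0, 0, 0], grip=[0.5, 0.5, 0.5, 0.5, 0.5])

```text
time_s: 16.33
tcp_pos: [0.5909, -0.0479, 0.1355]
ee_rot: [[-0.852, -0.524, 0.001], [-0.524, 0.852, -0.0], [-0.001, -0.001, -1.0]]
wrist_force: [-6.3, 1.9, 13.5]
gripper_width: 0.661
gripper_force: 30.0
```

```bash
python3 - <<'E'
from h import *
c=capture("scene");s=sense();print(s["time_s"],s["tcp_pos"],s["wrist_force"],s["moment"],s["gripper_width"],s["gripper_force"])
cv2.imwrite("pics/s5.png",cv2.resize(c["pixels"][120:320,160:420],None,fx=3,fy=3,interpolation=cv2.INTER_CUBIC))
E
```

```text
16.3833 [ 0.59091789 -0.0479447   0.13552994] [-6.9665347   2.08554048 13.34556036] [ 0.73865845  1.94759175 -0.02434444] 0.6608219310989564 30.000094833048934
```

View pics/s5.png

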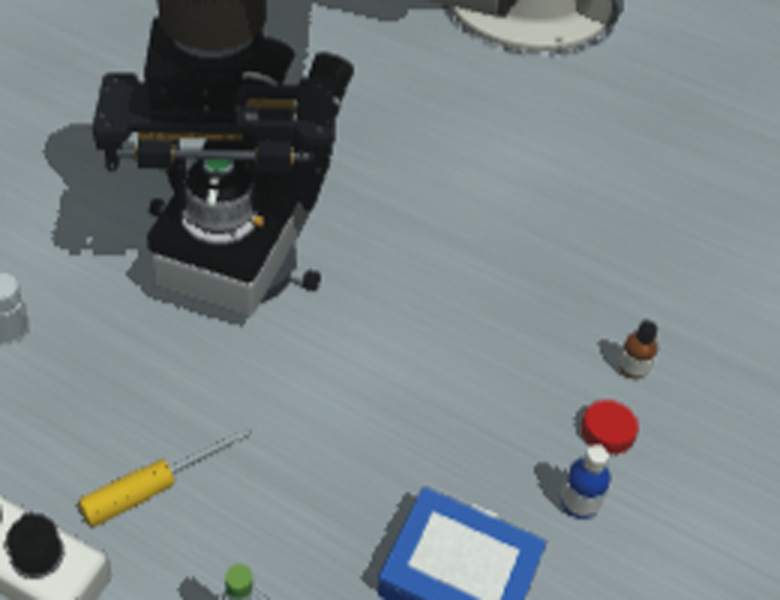

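The collar sits down over the shoulder with the brass ring hidden, the cap stands between the bottles, and nothing else has moved. I'll relieve the small side load and add a little push.

servo_tool([
  [0.0004, 0.0002, 0.0005],
  [0.0008, 0.0004, 0.001],
  [0.0008, 0.0004, 0.001],
  [0.0008, 0.0004, 0.001],
  [0.0008, 0.0004, 0.001],
], spin=[0, 0, 0, 0, 0], grip=[0.5, 0.5, 0.5, 0.5, 0.5])

```text
time_s: 16.8
tcp_pos: [0.5909, -0.0479, 0.1355]
ee_rot: [[-0.852, -0.524, 0.004], [-0.524, 0.852, -0.0], [-0.003, -0.002, -1.0]]
wrist_force: [-6.0, 2.3, 15.2]
gripper_width: 0.664
gripper_force: 30.0
```

servo_tool([
  [0, 0, 0],
  [0, 0, 0],
  [0, 0, 0],
  [0, 0, 0],
  [0, 0, 0],
], spin=[0, 0, 0, 0, 0], grip=[0.5, 0.5, 0.5, 0.5, 0.5])

```text
time_s: 17.22
tcp_pos: [0.5909, -0.0479, 0.1355]
ee_rot: [[-0.852, -0.524, 0.004], [-0.524, 0.852, -0.0], [-0.003, -0.002, -1.0]]
wrist_force: [-5.3, 2.5, 14.5]
gripper_width: 0.661
gripper_force: 30.0
```

```bash
python3 -c "
from station import *
print(finish_job())"
```

```text
the job is handed in; nothing more can be done
None
```

The job is handed in: the cap stands midway between the bottles, and the adapter is keyed on the pin and held at a firm stop at the home height with about 17 N (the spring needs 10.5 N), collar still gripped, after 17 s of the 67 s allowed.

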